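# Put the shopping up on the narrow kitchen ledge

## Task

Stand the empty wooden ripening rack on the narrow raised ledge, lengthways along it, level and balanced, with its hollows up, leaving enough of the ledge free for the tea cartons. Once it stands there, put every tomato in a hollow of the rack, one to a hollow, and lay every tea carton on the ledge beside the rack, lengthways along the ledge and not hanging over its ends. Leave the ramekin where it is.

Things in the scene. Friction and masses are not known exactly. Their poses are not given: they have to be found in the camera images.
- ledge_top (a point): narrow light-wood ledge, fixed to the worktop behind the shopping: board 40 mm deep (its x), 490 mm long (its y), 14 mm thick, on a closed plinth 30 mm deep. This point is the centre of its top face, 70 mm above the worktop; z up. Its place and yaw vary.
- rack_mid (a point): loose wooden ripening rack, a solid bar 60 mm wide (its x), 236 mm long (its y), 30 mm high, about 0.25 kg, with four round hollows along its length in its top face, lying hollows-up on the worktop at the robot's left at the start. This point is its centre, 15 mm above its underside; z up out of the hollows.
- rack_hole0 (a point): centre of the mouth of the rack's hollow 0, in its top face (15 mm above rack_mid, at y = -87 mm of the rack); 49 mm across, 8 mm deep, flat-floored, hollows 58 mm apart. A tomato standing in it has its centre 9 mm above the mouth and its widest part 4 to 12 mm above it.
- rack_hole1 (a point): centre of the mouth of the rack's hollow 1, in its top face (15 mm above rack_mid, at y = -29 mm of the rack); 49 mm across, 8 mm deep, flat-floored, hollows 58 mm apart. A tomato standing in it has its centre 9 mm above the mouth and its widest part 4 to 12 mm above it.
- rack_hole2 (a point): centre of the mouth of the rack's hollow 2, in its top face (15 mm above rack_mid, at y = +29 mm of the rack); 49 mm across, 8 mm deep, flat-floored, hollows 58 mm apart. A tomato standing in it has its centre 9 mm above the mouth and its widest part 4 to 12 mm above it.
- rack_hole3 (a point): centre of the mouth of the rack's hollow 3, in its top face (15 mm above rack_mid, at y = +87 mm of the rack); 49 mm across, 8 mm deep, flat-floored, hollows 58 mm apart. A tomato standing in it has its centre 9 mm above the mouth and its widest part 4 to 12 mm above it.
- tomato0_mid (a point): a loose ripe tomato, firm and squat: round, 48 mm across (widest from 12 to 20 mm above its underside), 34 mm high, standing on a flat foot 36 mm across, about 80 g; this point is its centre, 17 mm above its underside. It may be absent (None); 3 or 4 tomatoes are there.
- tomato1_mid (a point): a loose ripe tomato, firm and squat: round, 48 mm across (widest from 12 to 20 mm above its underside), 34 mm high, standing on a flat foot 36 mm across, about 80 g; this point is its centre, 17 mm above its underside. It may be absent (None); 3 or 4 tomatoes are there.
- tomato2_mid (a point): a loose ripe tomato, firm and squat: round, 48 mm across (widest from 12 to 20 mm above its underside), 34 mm high, standing on a flat foot 36 mm across, about 80 g; this point is its centre, 17 mm above its underside. It may be absent (None); 3 or 4 tomatoes are there.
- tomato3_mid (a point): a loose ripe tomato, firm and squat: round, 48 mm across (widest from 12 to 20 mm above its underside), 34 mm high, standing on a flat foot 36 mm across, about 80 g; this point is its centre, 17 mm above its underside. It may be absent (None); 3 or 4 tomatoes are there.
- carton0_mid (a point): a loose tea carton, plain cardboard with a paper band, a closed box 50 mm wide (its x), 80 mm long (its y), 50 mm high, about 0.1 kg; this point is its centre, 25 mm above its underside. It may be absent (None); 1 or 2 cartons are there. Any long side may be down.
- carton1_mid (a point): a loose tea carton, plain cardboard with a paper band, a closed box 50 mm wide (its x), 80 mm long (its y), 50 mm high, about 0.1 kg; this point is its centre, 25 mm above its underside. It may be absent (None); 1 or 2 cartons are there. Any long side may be down.
- ramekin: bystander: white round ramekin, 68 mm across, 36 mm high, standing among the shopping; origin at the centre of its underside

How it is judged:
By the outcome, as a careful person would: the job done as asked, in the order asked, and still so for the second after the job is handed in, with the robot touching nothing.
Of tomato0, tomato1, tomato2, tomato3 only 3 to 4 are there at a start; the rules pass over those that are not, and their reading is None.
Of carton0, carton1 only 1 to 2 are there at a start; the rules pass over those that are not, and their reading is None.
At some moment in a run one of tomato0, tomato1, tomato2, tomato3 may be knocked a few centimetres aside while the robot is not near it.
Once in a run the grip may slacken for a moment while it holds something.
It also fails if it takes over 210 s, if anything falls off the work surface, if the arm or the gripper's body presses on something with over 40 N, if the wrist force passes 120 N, or if a joint passes its speed limit or range.

## Robot

A 6-joint arm with a two-finger parallel gripper is mounted at the origin on the work surface. World frame = base frame: x ahead of the robot, y to its left, z up, the work surface at z = 0. Lengths are in m, angles in degrees, forces in N, time in s.
With the tool pointing down it reaches from about 0.4 to 0.825 m from the base axis. Payload 7 kg.
Tool frame: the origin (TCP) lies at the very end of the fingers, on their centre line; the grasp point (between the pads) lies 19 mm behind it (r.hold_point_z is the distance from the TCP to the grasp point, in m); z points along the fingers, y is the line along which they close (so a half turn about z gives the same grasp; the last joint's range is limited). The gripper opens to 88 mm and grips with 3 to 60 N. Pads are 19 mm wide; open, the fingers measure 130 mm over their backs; the gripper's body (78 mm by 193 mm) begins 47 mm behind the grasp point.
Start: joints at [-59.41, 20.546, 0.682, 0, -70.136, -16.507], TCP at [0.164, -0.655, 0.227] pointing down, gripper open.
Joint ranges: [-176.03, 176.03], [-82.01, 121.73], [-58.28, 71.71], [-173.87, 95.51], [-174.79, -0.11], [-173.66, 173.66]. Speed limits (degrees/s): [136.94, 136.94, 172.46, 180, 180, 180].

## Interface

Orientations are given as [roll, pitch, yaw] about the fixed x, y, z axes, in that order (R = Rz(yaw) Ry(pitch) Rx(roll)).
In Python, from plant import telemetry, vision, workorder, r gives the robot as it stands.
- The arm moves only by the tool move_arm, never from a script. Its argument "plan" is a list of rows, each a list of 7 numbers: the opening, from -1 (shut) to 1 (fully open), so that 0 is half open, then the shift along the world's x, y, z in m, then the turn, a rotation vector about the world's x, y, z in degrees. In form: [[fingers, dx, dy, dz, ax, ay, az], ...]. A call has 1 to 20 rows; each row shifts and turns the commanded pose from where the row before left it; what a row does not reach is not made up. A row lasts 1/8 s, in which the tool goes at most 62.5 mm and 10.7 degrees, less where a joint would pass 70% of its speed; a pose out of reach is approached as far as the arm can. A call is refused whole if a number of a shift passes 0.0625 or a number of a turn 10.7, either way. A call with a gripper value outside its range is refused whole. The fingers move at their own pace and stop on an object; "force" is the grip in N (left out, the last holds). Time passes only in rows, so rows that do not move let the fingers close. It gives the time, the measured TCP pose, the force, the opening and the grip force at its end, in the units of the state.
- telemetry.get_state(): the state, without advancing time (a new reading comes with each control period).
- vision.capture(name): name is "scene" or "top"; returns a dict with "img" (420x560x3 uint8, red, green, blue), "depth" (420x560 float32, m along the optical axis (not along the pixel's ray), 0 where there is no reading), "intrinsics" (3x3 intrinsics, pixels), "D" ([k1, k2, p1, p2, k3] as OpenCV has them; the pictures are not rectified), "R" (3x3) and "t" (3): a world point X has camera coordinates R X + t. Camera axes: x right, y down, z forward; pixel columns grow to the right and rows downward; lengths in m; the calibration is good to about 2 mm. A picture is of the moment at which its call begins.
- workorder.close_job(): hands the job in; it is judged then, once.
The state is a dict: "time_s": time; "joints": joint angles; "qd": joint speeds; "joint_torque": joint torques, N m; "tcp_pos": TCP position; "eef_rot": TCP orientation; "contact_force": force on the tool from outside, world axes, zero at the start; "moment": the same for the moment, N m; "gripper_width": finger opening in m; "gripper_force": force on a finger pad.
Only numpy, scipy, OpenCV 4.12 (cv2) and the standard library are available. Lean on these libraries where they do the work, as an engineer would, in place of code of your own. Each camera call takes 0.05 s, during which the arm holds its last target. There are 200 camera calls.

## Working session

There is one attempt and no reset: what is moved stays moved. The work goes in short steps, Python scripts to look and compute and a tool call to move; the robot and the scene stay as the last step left them, time stands still between calls to the robot, and variables do not carry over. Pictures are saved under pics/ and viewed, at most 14 in all, crops included, and the job is handed in when it is done.

Besides the shell and the picture viewer there is one more tool, called after ">>>" by a JSON object that holds its "fn" and its "kwargs", one argument or row to a line. move_arm: Moves the arm, as the interface text tells. Its arguments: {"type":"object","properties":{"plan":{"type":"array"},"force":{"type":"number"}},"required":["plan"]}

```bash
mkdir -p pics; ls
cat > h.py <<'E'
import numpy as np, cv2
from plant import telemetry, vision, workorder, r
def cloud(c):
    d=c["depth"]; h,w=d.shape
    u,v=np.meshgrid(np.arange(w),np.arange(h))
    p=cv2.undistortPoints(np.stack([u.ravel(),v.ravel()],1).astype(np.float64)[:,None],np.array(c["intrinsics"],float),np.array(c["D"],float))[:,0]
    z=d.ravel(); P=np.c_[p*z[:,None],z]
    X=(P-np.array(c["t"]))@np.array(c["R"]); X[z==0]=np.nan
    return X.reshape(h,w,3)
def save(c,n): cv2.imwrite(f"pics/{n}.png",c["img"][...,::-1])
E
python3 - <<'E'
from h import *
for n in ("top","scene"):
    c=vision.capture(n); save(c,n+"0"); X=cloud(c); np.savez(n+"0",X=X,img=c["img"])
    print(n,-np.array(c["R"]).T@np.array(c["t"]),np.nanmin(X,(0,1)),np.nanmax(X,(0,1)))
s=telemetry.get_state();print(s)
E
```

```text
pics
top [ 0.33476146 -0.01681413  1.03638427] [-0.0209825  -1.46095401 -0.76686678] [1.81380282 1.60732594 0.8141467 ]
scene [ 1.18640932 -0.36217972  1.15842958] [-0.62821362 -0.83903051 -0.77020561] [1.34804522 2.00011086 0.67834497]
{'time_s': 0.1, 'joints': array([-5.94097684e+01,  2.05867416e+01,  6.37855555e-01, -1.58032025e-02,
       -7.01342425e+01, -1.65058091e+01]), 'qd': array([-0.0537783 , -0.06160698,  0.04844079,  0.06367979,  0.09722161,
        0.01715742]), 'joint_torque': array([-2.99150124e-04, -5.84162056e+01,  2.93752652e+01,  7.01555863e+00,
        1.01519926e-02, -9.09476194e-05]), 'tcp_pos': array([ 0.16410705, -0.65430044,  0.22572023]), 'eef_rot': array([ 1.79916076e+02, -9.37523399e-03, -1.65920952e+02]), 'contact_force': array([-0.55565272, -0.39309079,  0.15882244]), 'moment': array([-0.02281589,  0.0002091 , -0.06595249]), 'gripper_force': 0.0, 'gripper_width': 0.08729079960283033}
```

View pics/top0.png

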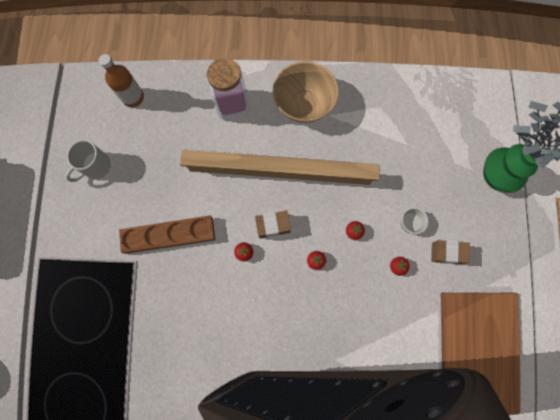

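View pics/scene0.png

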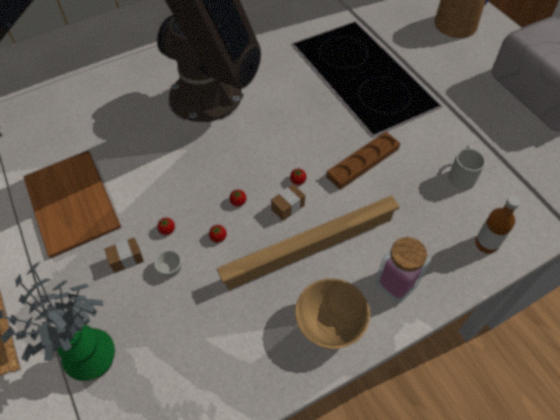

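The top view shows the rack at (167,234), the ledge from (182,160) to (378,173), and four tomatoes at (243,252), (316,260), (355,230) and (399,266). The cartons are at (273,223) and (451,252), and the ramekin is at (414,222). The scene view agrees.

```bash
cat >> h.py <<'E'
def measure(views=("top","scene"),show=True,caps=None):
    out={}
    for n in views:
        c=vision.capture(n); X=cloud(c); hsv=cv2.cvtColor(c["img"],cv2.COLOR_RGB2HSV)
        m=((X[...,2]>0.012)&(X[...,2]<0.16)&(X[...,0]>0.33)&(X[...,0]<0.72)&(abs(X[...,1])<0.46)).astype(np.uint8)
        k,L=cv2.connectedComponents(m,connectivity=4)
        for i in range(1,k):
            q=L==i
            if q.sum()<60: continue
            P=X[q]; zt=np.percentile(P[:,2],95); top=P[P[:,2]>np.percentile(P[:,2],90)-0.006]
            (cx,cy),(a,b),an=cv2.minAreaRect((top[:,:2]*1000).astype(np.float32))
            if a>b: a,b,an=b,a,an-90
            an=(an+90)%180-90   # direction of the short side = yaw
            col=np.median(hsv[q],0)
            v,w=np.argwhere(q).mean(0)
            print(n,"px(%d,%d)"%(w,v),"c=(%.1f,%.1f) size %.0fx%.0f shortdir %.1f ztop %.1f n%d hsv"%(cx,cy,a,b,an,zt*1000,q.sum()),col)
        R=(m>0)&((hsv[...,0]<6)|(hsv[...,0]>174))&(hsv[...,1]>190)&(hsv[...,2]>70)
        k,L,st,ce=cv2.connectedComponentsWithStats(R.astype(np.uint8))
        for i in range(1,k):
            if st[i,4]<40: continue
            P=X[L==i]; (cx,cy),rr=cv2.minEnclosingCircle((P[:,:2]*1000).astype(np.float32))
            print("  red",n,"px",ce[i].round(),"c=(%.1f,%.1f) r%.1f z95 %.1f"%(cx,cy,rr,np.percentile(P[:,2],95)*1000))
    print(telemetry.get_state()["time_s"])
    return
E
python3 - <<'E'
from h import *
measure()
E
```

```text
top px(279,166) c=(649.2,6.8) size 42x490 shortdir -3.3 ztop 72.7 n3958 hsv [ 16. 104. 159.]
top px(415,219) c=(523.8,-330.4) size 66x67 shortdir 56.4 ztop 37.7 n296 hsv [ 21.  15. 159.]
top px(272,223) c=(507.2,18.6) size 51x80 shortdir 11.6 ztop 53.0 n753 hsv [ 14.  81. 127.]
top px(166,234) c=(475.8,284.6) size 61x237 shortdir 10.5 ztop 31.9 n2315 hsv [ 12. 142. 118.]
top px(354,230) c=(498.1,-186.3) size 36x37 shortdir 44.3 ztop 36.9 n282 hsv [  1. 183. 123.]
top px(450,251) c=(447.2,-421.5) size 53x79 shortdir -4.0 ztop 52.8 n809 hsv [ 14. 107. 123.]
top px(243,251) c=(438.8,88.7) size 35x38 shortdir 47.6 ztop 36.6 n299 hsv [  1. 181. 115.]
top px(316,260) c=(422.2,-90.2) size 37x39 shortdir 57.2 ztop 36.1 n303 hsv [  1. 181. 119.]
top px(399,265) c=(412.8,-294.9) size 38x39 shortdir 72.7 ztop 36.9 n304 hsv [  1. 185. 124.]
top px(453,296) c=(339.9,-430.2) size 20x59 shortdir 0.2 ztop 21.1 n197 hsv [ 12. 143. 129.]
  red top px [354. 231.] c=(497.3,-184.4) r20.0 z95 35.4
  red top px [244. 252.] c=(437.9,88.0) r19.7 z95 35.3
  red top px [316. 260.] c=(422.3,-89.4) r20.0 z95 34.
[... 452 characters left out ...]
,225) c=(414.0,-296.1) size 35x36 shortdir 4.3 ztop 38.0 n233 hsv [  3. 204.  90.]
scene px(108,226) c=(341.2,-431.3) size 22x57 shortdir -1.0 ztop 23.3 n160 hsv [ 13. 167. 102.]
scene px(217,233) c=(502.0,-187.2) size 36x39 shortdir 10.1 ztop 37.5 n253 hsv [  3. 203.  91.]
scene px(123,253) c=(447.2,-421.8) size 54x79 shortdir -3.8 ztop 54.0 n820 hsv [15. 88. 98.]
scene px(167,261) c=(523.7,-331.0) size 63x67 shortdir 73.6 ztop 40.1 n339 hsv [ 30.  17. 109.]
  red scene px [299. 177.] c=(446.0,84.5) r18.3 z95 36.1
  red scene px [238. 199.] c=(428.1,-92.3) r19.5 z95 35.6
  red scene px [167. 227.] c=(418.3,-296.1) r19.4 z95 36.2
  red scene px [219. 235.] c=(506.6,-187.7) r19.4 z95 36.2
0.2
```

>>> {"fn": "move_arm", "kwargs": {
  "plan": [
    [1,0.039,0.044,0,0,0,4.3],
    [1,0.039,0.044,0,0,0,4.3],
    [1,0.039,0.044,0,0,0,4.3],
    [1,0.039,0.044,0,0,0,4.3],
    [1,0.039,0.044,0,0,0,4.3],
    [1,0.039,0.044,0,0,0,4.3],
    [1,0.039,0.044,0,0,0,4.3],
    [1,0.039,0.044,0,0,0,4.3],
    [1,0,0.0488,-0.004,0,0,4.3],
    [1,0,0.0488,-0.004,0,0,4.3],
    [1,0,0.0488,-0.004,0,0,4.3],
    [1,0,0.0488,-0.004,0,0,4.3],
    [1,0,0.0488,-0.004,0,0,4.3],
    [1,0,0.0488,-0.004,0,0,4.3],
    [1,0,0.0488,-0.004,0,0,4.3],
    [1,0,0.0488,-0.004,0,0,4.3],
    [1,0,0.0488,-0.004,0,0,4.3],
    [1,0,0.0488,-0.004,0,0,4.3],
    [1,0,0.0488,-0.004,0,0,4.3],
    [1,0,0,0,0,0,4.3]
  ],
  "force": 30
}}

```text
time_s: 2.7
tcp_pos: [0.476, 0.2369, 0.1819]
eef_rot: [180.0, -0.0, -79.6]
contact_force: [-0.3, -1.2, 0.2]
gripper_width: 0.0874
gripper_force: 0.0
```

>>> {"fn": "move_arm", "kwargs": {
  "plan": [
    [1,0,0.0235,0,0,0,0.1],
    [1,0,0.0235,0,0,0,0],
    [1,0,0,-0.04,0,0,0],
    [1,0,0,-0.04,0,0,0],
    [1,0,0,-0.04,0,0,0],
    [1,0,0,-0.03,0,0,0],
    [1,0,0,-0.016,0,0,0],
    [1,0,0,-0.01,0,0,0],
    [1,0,0,0,0,0,0],
    [1,0,0,0,0,0,0],
    [-1,0,0,0,0,0,0],
    [-1,0,0,0,0,0,0],
    [-1,0,0,0,0,0,0],
    [-1,0,0,0,0,0,0],
    [-1,0,0,0,0,0,0],
    [-1,0,0,0,0,0,0]
  ],
  "force": 35
}}

```text
time_s: 4.7
tcp_pos: [0.4764, 0.2813, 0.0068]
eef_rot: [-180.0, 0.0, -79.8]
contact_force: [-0.6, 0.8, 4.5]
gripper_width: 0.06
gripper_force: 35.0
```

>>> {"fn": "move_arm", "kwargs": {
  "plan": [
    [-1,0,0,0.01,0,0,0],
    [-1,0,0,0.02,0,0,0],
    [-1,0,0,0.03,0,0,0],
    [-1,0,0,0.03,0,0,0],
    [-1,0,0,0.03,0,0,0],
    [-1,0,0,0.02,0,0,0],
    [-1,0,0,0.01,0,0,0],
    [-1,0.0225,-0.0214,0,0,0,-1.7],
    [-1,0.0225,-0.0214,0,0,0,-1.7],
    [-1,0.0225,-0.0214,0,0,0,-1.7],
    [-1,0.0225,-0.0214,0,0,0,-1.7],
    [-1,0.0225,-0.0214,0,0,0,-1.7],
    [-1,0.0225,-0.0214,0,0,0,-1.7],
    [-1,0.0225,-0.0214,0,0,0,-1.7],
    [-1,0.0225,-0.0214,0,0,0,-1.7],
    [-1,0,0,0,0,0,0],
    [-1,0,0,0,0,0,0]
  ],
  "force": 45
}}

```text
time_s: 6.82
tcp_pos: [0.6554, 0.1098, 0.1556]
eef_rot: [179.9, -0.0, -93.4]
contact_force: [-0.5, 0.6, -2.2]
gripper_width: 0.0597
gripper_force: 45.0
```

Run:
```python
from h import *
c=vision.capture("scene"); save(c,"s1"); 
X=cloud(c);q=(X[...,2]>0.1)&(X[...,2]<0.2)&(X[...,0]>.5)
hsv=cv2.cvtColor(c["img"],cv2.COLOR_RGB2HSV)
m=q&(hsv[...,0]>8)&(hsv[...,0]<16)&(hsv[...,1]>130)
P=X[m];print(len(P)); A=np.c_[P[:,:2],np.ones(len(P))]
t=P[P[:,2]>0.16]
print(np.percentile(P[:,2],[5,50,95]),cv2.minAreaRect((P[:,:2]*1000).astype(np.float32)))
for lo in np.arange(-.02,.25,.03):
    s=P[(P[:,1]>lo)&(P[:,1]<lo+.03)]
    if len(s)>10: print(round(lo,2),np.percentile(s[:,2],95).round(4),np.percentile(s[:,0],[2,98]).round(3),len(s))
print(telemetry.get_state())
```

```text
2491
[0.12506095 0.1706295  0.18006477] ((755.7046508789062, 212.2696990966797), (449.80126953125, 250.8076629638672), 86.64521026611328)
-0.02 0.1808 [0.622 0.68 ] 194
0.01 0.1795 [0.624 0.682] 316
0.04 0.1812 [0.627 0.683] 325
0.07 0.1793 [0.627 0.739] 283
0.1 0.1794 [0.627 0.873] 249
0.13 0.1736 [0.805 0.873] 250
0.16 0.1747 [0.654 0.856] 61
0.19 0.1802 [0.635 0.691] 266
0.22 0.181 [0.636 0.69 ] 66
{'time_s': 6.875, 'joints': array([ 2.62994124e+01,  2.24090694e+01, -6.05159650e+00, -2.61165277e-02,
       -6.16149627e+01, -2.96877048e+01]), 'qd': array([ 0.4674124 , -0.60170487,  0.14054727,  0.02258401, -0.01412099,
        0.02811096]), 'joint_torque': array([-5.80459423e-01, -5.98382664e+01,  2.84101868e+01,  6.95195943e+00,
       -8.36860476e-03,  9.13002145e-05]), 'tcp_pos': array([0.65541271, 0.11014064, 0.15592205]), 'eef_rot': array([ 1.79922925e+02, -1.75115778e-02, -9.34007114e+01]), 'contact_force': array([ 0.11682853,  0.26859994, -1.20490064]), 'moment': array([0.0117396 , 0.09332069, 0.0214472 ]), 'gripper_force': 44.999997317790985, 'gripper_width': 0.05969125464749773}
```

View pics/s1.png

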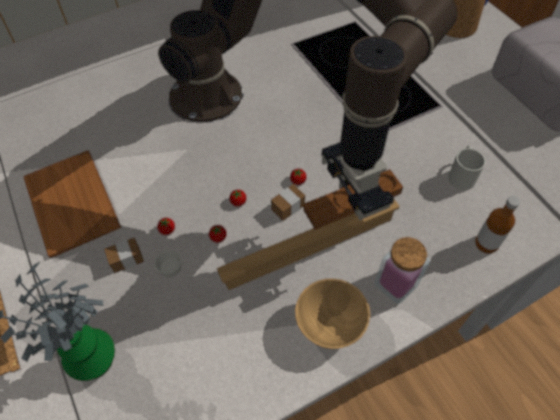

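The rack is held level above the ledge, with its ends at roughly (310,210) and (395,180) in the picture. I'll lower it now.

>>> {"fn": "move_arm", "kwargs": {
  "plan": [
    [-1,0,0,-0.02,0,0,0],
    [-1,0,0,-0.02,0,0,0],
    [-1,0,0,-0.015,0,0,0],
    [-1,0,0,-0.01,0,0,0],
    [-1,0,0,-0.006,0,0,0],
    [-1,0,0,-0.003,0,0,0],
    [-1,0,0,-0.002,0,0,0],
    [-1,0,0,-0.001,0,0,0],
    [-1,0,0,0,0,0,0],
    [-1,0,0,0,0,0,0]
  ]
}}

```text
time_s: 8.12
tcp_pos: [0.6563, 0.1099, 0.0798]
eef_rot: [-180.0, 0.0, -93.4]
contact_force: [-0.0, -0.4, -2.5]
gripper_width: 0.0596
gripper_force: 45.0
```

>>> {"fn": "move_arm", "kwargs": {
  "plan": [
    [-1,0,0,-0.001,0,0,0],
    [-1,0,0,-0.001,0,0,0],
    [-1,0,0,-0.001,0,0,0],
    [-1,0,0,0,0,0,0],
    [-1,0,0,0,0,0,0]
  ]
}}

```text
time_s: 8.75
tcp_pos: [0.6562, 0.1099, 0.0769]
eef_rot: [-180.0, 0.0, -93.4]
contact_force: [-2.5, -0.3, 3.0]
gripper_width: 0.0599
gripper_force: 45.0
```

>>> {"fn": "move_arm", "kwargs": {
  "plan": [
    [-1,0,0,-0.0005,0,0,0],
    [-1,0,0,0,0,0,0],
    [0.6,0,0,0,0,0,0],
    [0.9,0,0,0,0,0,0],
    [0.9,0,0,0,0,0,0],
    [0.9,0,0,0,0,0,0],
    [0.9,0,0,0,0,0,0],
    [0.9,0,0,0.01,0,0,0],
    [0.9,0,0,0.02,0,0,0],
    [0.9,0,0,0.04,0,0,0],
    [0.9,0,0,0.05,0,0,0],
    [0.9,-0.04,-0.04,0.03,0,0,0],
    [0.9,-0.05,-0.04,0,0,0,0],
    [0.9,-0.05,-0.04,0,0,0,0],
    [0.9,-0.05,-0.04,0,0,0,0]
  ]
}}

```text
time_s: 10.62
tcp_pos: [0.4692, -0.0474, 0.2262]
eef_rot: [-179.9, 0.0, -93.4]
contact_force: [0.2, -0.6, -0.2]
gripper_width: 0.083
gripper_force: 0.0
```

Run:
```python
from h import *
measure()
```

```text
top px(206,150) c=(665.9,154.3) size 50x153 shortdir -0.7 ztop 102.1 n816 hsv [ 12. 133. 149.]
top px(373,173) c=(636.0,-224.3) size 27x44 shortdir 79.0 ztop 72.6 n193 hsv [ 16. 102. 209.]
top px(415,219) c=(522.3,-330.0) size 65x67 shortdir -66.3 ztop 38.5 n299 hsv [ 21.  14. 141.]
top px(354,230) c=(498.0,-185.1) size 37x38 shortdir -89.1 ztop 36.6 n280 hsv [  1. 178. 161.]
top px(273,232) c=(485.1,18.7) size 11x69 shortdir 16.3 ztop 52.8 n168 hsv [ 13.   39.5 155.5]
top px(450,251) c=(447.3,-421.0) size 52x79 shortdir -2.2 ztop 52.9 n807 hsv [ 14. 102. 101.]
top px(243,251) c=(437.9,88.6) size 38x39 shortdir -69.2 ztop 36.7 n297 hsv [  1. 176. 152.]
top px(399,265) c=(412.8,-295.0) size 37x40 shortdir 33.1 ztop 37.0 n305 hsv [  1. 176. 131.]
top px(453,296) c=(339.9,-429.7) size 20x60 shortdir 0.2 ztop 20.9 n196 hsv [ 12. 138. 106.]
  red top px [353. 231.] c=(497.3,-183.0) r20.0 z95 34.8
  red top px [245. 252.] c=(438.2,87.9) r20.0 z95 35.6
  red top px [398. 266.] c=(411.5,-292.5) r19.6 z95 35.5
scene px(289,195) c=(508.3,17.2) size 54x82 shortdir 11.4 ztop 53.3 n953 hsv [ 15. 
[... 219 characters left out ...]
25) c=(414.1,-298.6) size 37x38 shortdir -55.9 ztop 37.6 n235 hsv [  3. 205.  92.]
scene px(108,226) c=(341.4,-430.9) size 22x58 shortdir -0.1 ztop 22.8 n169 hsv [ 13. 169.  64.]
scene px(217,233) c=(500.0,-187.1) size 35x39 shortdir 48.6 ztop 36.8 n253 hsv [  3. 203.  94.]
scene px(123,253) c=(448.6,-420.6) size 56x79 shortdir -1.1 ztop 54.3 n812 hsv [15. 84. 64.]
scene px(167,261) c=(523.9,-331.5) size 63x68 shortdir 70.7 ztop 39.0 n343 hsv [27. 17. 86.]
  red scene px [298. 178.] c=(445.1,83.8) r18.7 z95 36.9
  red scene px [238. 199.] c=(428.5,-92.5) r18.8 z95 37.1
  red scene px [167. 228.] c=(418.5,-296.4) r19.7 z95 35.7
  red scene px [218. 235.] c=(505.1,-187.6) r19.4 z95 35.4
10.725
```

>>> {"fn": "move_arm", "kwargs": {
  "plan": [
    [0.9,-0.007,0.0345,0,0,0,0],
    [0.9,-0.007,0.0345,0,0,0,0],
    [0.9,-0.007,0.0345,0,0,0,0],
    [0.9,-0.0067,0.0346,-0.03,0,0,0],
    [0.9,0,0,-0.05,0,0,0],
    [0.9,0,0,-0.05,0,0,0],
    [0.9,0,0,-0.04,0,0,0],
    [0.9,0,0,-0.03,0,0,0],
    [0.9,0,0,-0.015,0,0,0],
    [0.9,0,0,0,0,0,0],
    [0.9,0,0,0,0,0,0],
    [-1,0,0,0,0,0,0],
    [-1,0,0,0,0,0,0],
    [-1,0,0,0,0,0,0],
    [-1,0,0,0,0,0,0],
    [-1,0,0,0,0,0,0]
  ],
  "force": 20
}}

```text
time_s: 12.72
tcp_pos: [0.4429, 0.0917, 0.0104]
eef_rot: [180.0, -0.0, -93.4]
contact_force: [-1.6, 0.6, 3.1]
gripper_width: 0.0472
gripper_force: 20.0
```

>>> {"fn": "move_arm", "kwargs": {
  "plan": [
    [-1,0,0,0.01,0,0,0],
    [-1,0,0,0.03,0,0,0],
    [-1,0,0,0.04,0,0,0],
    [-1,0,0,0.04,0,0,0],
    [-1,0,0,0.03,0,0,0],
    [-1,0.035,0.018,0,0,0,0],
    [-1,0.035,0.018,0,0,0,0],
    [-1,0.035,0.018,0,0,0,0],
    [-1,0.035,0.018,0,0,0,0],
    [-1,0.035,0.018,0,0,0,0],
    [-1,0.035,0.018,0,0,0,0],
    [-1,0,0,0,0,0,0],
    [-1,0,0,0,0,0,0],
    [-1,0,0,0,0,0,0]
  ]
}}

```text
time_s: 14.48
tcp_pos: [0.6524, 0.1994, 0.1608]
eef_rot: [180.0, 0.0, -93.4]
contact_force: [1.1, -0.5, -1.4]
gripper_width: 0.0468
gripper_force: 20.0
```

```bash
cat >> h.py <<'E'
def held(view="scene"):
    "reds held in the hand, relative to the TCP"
    s=telemetry.get_state(); p=s["tcp_pos"]; c=vision.capture(view); X=cloud(c); hsv=cv2.cvtColor(c["img"],cv2.COLOR_RGB2HSV)
    m=((hsv[...,0]<8)|(hsv[...,0]>172))&(hsv[...,1]>150)&(np.linalg.norm(X-p,axis=2)<0.06)
    P=X[m]; print("held n",m.sum(),"tcp",p.round(4),"red y range rel",(np.percentile(P[:,1],[1,99])-p[1]).round(4),"mean",(P.mean(0)-p).round(4),"ztop",np.percentile(P[:,2],98).round(4))
    return c
E
python3 - <<'E'
from h import *
held();held("top");measure(("scene",))
E
```

```text
held n 132 tcp [0.6524 0.1994 0.1608] red y range rel [-0.0264 -0.0003] mean [ 0.0017 -0.0173  0.0157] ztop 0.1859
held n 54 tcp [0.6525 0.1995 0.161 ] red y range rel [-0.0259  0.0134] mean [ 0.0018 -0.0138  0.0163] ztop 0.1855
scene px(287,201) c=(507.6,17.5) size 53x82 shortdir 12.8 ztop 53.7 n733 hsv [ 15. 102. 105.]
scene px(237,197) c=(424.5,-92.4) size 37x38 shortdir -21.1 ztop 37.3 n228 hsv [  3. 200.  96.]
scene px(312,237) c=(655.7,112.1) size 65x238 shortdir -3.6 ztop 101.2 n5022 hsv [ 15. 133.  74.]
scene px(165,225) c=(415.5,-296.9) size 37x38 shortdir 0.7 ztop 38.2 n229 hsv [  3. 206.  71.]
scene px(108,226) c=(340.3,-431.1) size 21x58 shortdir -2.1 ztop 22.4 n163 hsv [ 13. 166.  66.]
scene px(217,233) c=(502.4,-188.5) size 38x40 shortdir 35.5 ztop 37.1 n253 hsv [  3. 206.  71.]
scene px(123,253) c=(447.1,-420.9) size 54x78 shortdir -0.9 ztop 54.6 n817 hsv [ 15.  96. 104.]
scene px(167,261) c=(523.3,-332.0) size 64x67 shortdir 46.7 ztop 39.2 n341 hsv [27. 16. 89.]
  red scene px [238. 199.] c=(429.0,-92.6) r19.7 z95 36.1
  red scene px [165. 229.] c=(419.3,-298.3) r18.6 z95 34.7
  red scene px [217. 236.] c=(506.4,-189.3) r18.6 z95 35.5
14.625
```

>>> {"fn": "move_arm", "kwargs": {
  "plan": [
    [-1,0.0043,0.0016,0,0,0,0],
    [-1,0.0043,0.0016,0,0,0,0],
    [-1,0,0,-0.02,0,0,0],
    [-1,0,0,-0.015,0,0,0],
    [-1,0,0,-0.01,0,0,0],
    [-1,0,0,-0.006,0,0,0],
    [-1,0,0,-0.003,0,0,0],
    [-1,0,0,-0.002,0,0,0],
    [-1,0,0,0,0,0,0],
    [-1,0,0,0,0,0,0]
  ]
}}

```text
time_s: 15.88
tcp_pos: [0.6618, 0.2031, 0.1047]
eef_rot: [-180.0, 0.0, -93.4]
contact_force: [-0.6, -1.4, -0.1]
gripper_width: 0.0474
gripper_force: 20.0
```

>>> {"fn": "move_arm", "kwargs": {
  "plan": [
    [-1,0,0,-0.0008,0,0,0],
    [-1,0,0,-0.0007,0,0,0],
    [-1,0,0,0,0,0,0],
    [-1,0,0,0,0,0,0]
  ]
}}

```text
time_s: 16.38
tcp_pos: [0.6617, 0.203, 0.1028]
eef_rot: [180.0, -0.0, -93.4]
contact_force: [0.5, 0.1, -1.3]
gripper_width: 0.0473
gripper_force: 20.0
```

>>> {"fn": "move_arm", "kwargs": {
  "plan": [
    [0.3,0,0,0,0,0,0],
    [0.6,0,0,0,0,0,0],
    [0.9,0,0,0,0,0,0],
    [0.9,0,0,0,0,0,0],
    [0.9,0,0,0.02,0,0,0],
    [0.9,0,0,0.04,0,0,0],
    [0.9,0,0,0.04,0,0,0],
    [0.9,-0.0298,-0.0368,0,0,0,0],
    [0.9,-0.0298,-0.0368,0,0,0,0],
    [0.9,-0.0298,-0.0368,0,0,0,0],
    [0.9,-0.0298,-0.0368,0,0,0,0],
    [0.9,-0.0298,-0.0368,0,0,0,0],
    [0.9,-0.0298,-0.0368,0,0,0,0],
    [0.9,-0.0298,-0.0368,0,0,0,0],
    [0.9,-0.0298,-0.0368,0,0,0,0],
    [0.9,0,0,-0.03,0,0,0],
    [0.9,0,0,-0.03,0,0,0],
    [0.9,0,0,0,0,0,0],
    [0.9,0,0,0,0,0,0]
  ]
}}

```text
time_s: 18.75
tcp_pos: [0.424, -0.0913, 0.1439]
eef_rot: [-179.9, -0.0, -93.4]
contact_force: [0.3, -0.1, 0.2]
gripper_width: 0.0833
gripper_force: 0.0
```

Run:
```python
from h import *
measure(("scene",))
c=vision.capture("top");save(c,"t2")
```

```text
scene px(287,201) c=(508.3,17.4) size 53x82 shortdir 11.2 ztop 53.6 n736 hsv [ 15.  102.5 100. ]
scene px(313,236) c=(656.2,112.5) size 64x238 shortdir -3.6 ztop 110.8 n5066 hsv [ 15. 133.  87.]
scene px(237,197) c=(425.2,-92.4) size 34x36 shortdir 82.0 ztop 37.1 n232 hsv [  3.  195.5  91. ]
scene px(165,225) c=(415.5,-298.4) size 34x38 shortdir -13.6 ztop 38.8 n237 hsv [  3. 206.  75.]
scene px(108,226) c=(340.0,-431.2) size 21x56 shortdir -2.7 ztop 23.1 n154 hsv [ 13. 170.  63.]
scene px(217,233) c=(501.3,-187.1) size 36x38 shortdir 38.0 ztop 37.1 n252 hsv [  3. 200.  93.]
scene px(123,253) c=(449.0,-421.1) size 58x78 shortdir -1.6 ztop 54.4 n811 hsv [15. 92. 85.]
scene px(167,261) c=(523.6,-331.8) size 66x66 shortdir -51.2 ztop 39.8 n335 hsv [30. 16. 98.]
  red scene px [238. 199.] c=(427.8,-92.3) r19.0 z95 36.7
  red scene px [383. 200.] c=(664.5,197.1) r20.9 z95 127.1
  red scene px [168. 227.] c=(418.3,-296.3) r19.0 z95 35.6
  red scene px [218. 235.] c=(504.8,-187.5) r19.3 z95 36.4
18.8
```

View pics/t2.png

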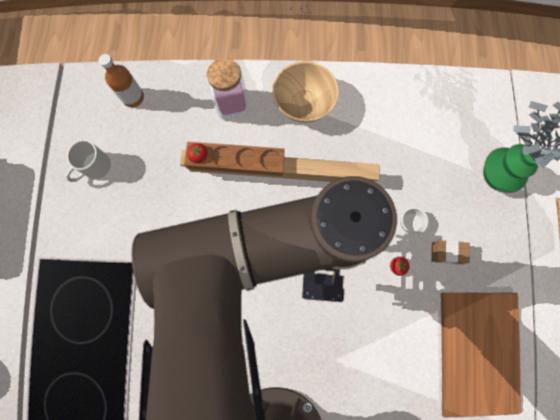

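The first tomato sits in hollow 3, at about (197,152). The rack is square on the ledge, and the gripper is over tomato B.

>>> {"fn": "move_arm", "kwargs": {
  "plan": [
    [0.9,0,0,-0.04,0,0,0],
    [0.9,0,0,-0.04,0,0,0],
    [0.9,0,0,-0.03,0,0,0],
    [0.9,0,0,-0.015,0,0,0],
    [0.9,0,0,-0.008,0,0,0],
    [0.9,0,0,0,0,0,0],
    [0.9,0,0,0,0,0,0],
    [-1,0,0,0,0,0,0],
    [-1,0,0,0,0,0,0],
    [-1,0,0,0,0,0,0],
    [-1,0,0,0,0,0,0],
    [-1,0,0,0,0,0,0]
  ]
}}

```text
time_s: 20.35
tcp_pos: [0.4233, -0.0914, 0.0099]
eef_rot: [180.0, -0.0, -93.4]
contact_force: [-1.7, 0.1, 1.8]
gripper_width: 0.0471
gripper_force: 20.0
```

>>> {"fn": "move_arm", "kwargs": {
  "plan": [
    [-1,0,0,0.01,0,0,0],
    [-1,0,0,0.04,0,0,0],
    [-1,0,0,0.05,0,0,0],
    [-1,0,0,0.05,0,0,0],
    [-1,0.0293,0.0292,0,0,0,0],
    [-1,0.0293,0.0292,0,0,0,0],
    [-1,0.0293,0.0292,0,0,0,0],
    [-1,0.0293,0.0292,0,0,0,0],
    [-1,0.0293,0.0292,0,0,0,0],
    [-1,0.0293,0.0292,0,0,0,0],
    [-1,0.0293,0.0292,0,0,0,0],
    [-1,0.0293,0.0292,0,0,0,0],
    [-1,0,0,0,0,0,0],
    [-1,0,0,0,0,0,0],
    [-1,0,0,0,0,0,0]
  ]
}}

```text
time_s: 22.22
tcp_pos: [0.6571, 0.1416, 0.1603]
eef_rot: [180.0, 0.0, -93.4]
contact_force: [0.1, -0.1, -1.0]
gripper_width: 0.0471
gripper_force: 20.0
```

Run:
```python
from h import *
held()
```

```text
held n 79 tcp [0.6571 0.1416 0.1603] red y range rel [-0.0221  0.0104] mean [ 0.0003 -0.0157  0.0143] ztop 0.1839
```

>>> {"fn": "move_arm", "kwargs": {
  "plan": [
    [-1,0.0006,0,-0.02,0,0,0],
    [-1,0,0,-0.02,0,0,0],
    [-1,0,0,-0.01,0,0,0],
    [-1,0,0,-0.005,0,0,0],
    [-1,0,0,-0.002,0,0,0],
    [-1,0,0,-0.001,0,0,0],
    [-1,0,0,0,0,0,0],
    [-1,0,0,0,0,0,0]
  ]
}}

```text
time_s: 23.28
tcp_pos: [0.6584, 0.1423, 0.1021]
eef_rot: [-180.0, 0.0, -93.4]
contact_force: [0.9, 0.7, -1.0]
gripper_width: 0.047
gripper_force: 20.0
```

>>> {"fn": "move_arm", "kwargs": {
  "plan": [
    [0.3,0,0,0,0,0,0],
    [0.6,0,0,0,0,0,0],
    [0.9,0,0,0,0,0,0],
    [0.9,0,0,0,0,0,0],
    [0.9,0,0,0.02,0,0,0],
    [0.9,0,0,0.04,0,0,0],
    [0.9,0,0,0.04,0,0,0],
    [0.9,-0.0177,-0.0366,0,0,0,0],
    [0.9,-0.0177,-0.0366,0,0,0,0],
    [0.9,-0.0177,-0.0366,0,0,0,0],
    [0.9,-0.0177,-0.0366,0,0,0,0],
    [0.9,-0.0177,-0.0366,0,0,0,0],
    [0.9,-0.0177,-0.0366,0,0,0,0],
    [0.9,-0.0177,-0.0366,0,0,0,0],
    [0.9,-0.0177,-0.0366,0,0,0,0],
    [0.9,-0.0177,-0.0366,0,0,0,0],
    [0.9,0,0,-0.03,0,0,0],
    [0.9,0,0,-0.03,0,0,0],
    [0.9,0,0,0,0,0,0],
    [0.9,0,0,0,0,0,0]
  ]
}}

```text
time_s: 25.78
tcp_pos: [0.4997, -0.1873, 0.143]
eef_rot: [-179.9, -0.0, -93.4]
contact_force: [0.0, 0.6, -0.1]
gripper_width: 0.0833
gripper_force: 0.0
```

Run:
```python
from h import *
measure(("scene",))
```

```text
scene px(287,201) c=(508.1,17.2) size 54x81 shortdir 12.4 ztop 53.4 n732 hsv [ 15. 100. 103.]
scene px(313,236) c=(659.3,139.6) size 45x164 shortdir -3.8 ztop 123.3 n5072 hsv [ 15. 133.  86.]
scene px(165,225) c=(414.6,-298.5) size 35x40 shortdir -69.7 ztop 38.2 n235 hsv [  3. 204.  96.]
scene px(108,226) c=(341.3,-431.4) size 23x58 shortdir -3.2 ztop 23.1 n164 hsv [ 13. 166. 108.]
scene px(217,232) c=(556.2,-191.6) size 3x21 shortdir -8.5 ztop 153.1 n280 hsv [  3. 195.  95.]
scene px(123,253) c=(448.4,-420.8) size 55x79 shortdir -1.7 ztop 54.0 n813 hsv [15. 90. 69.]
scene px(167,261) c=(523.1,-331.3) size 65x67 shortdir -54.6 ztop 39.5 n345 hsv [ 26.  16. 106.]
  red scene px [382. 201.] c=(664.1,198.0) r21.3 z95 127.0
  red scene px [364. 208.] c=(660.0,148.2) r26.0 z95 127.4
  red scene px [167. 228.] c=(418.4,-296.5) r19.3 z95 35.3
  red scene px [218. 235.] c=(505.4,-187.9) r19.8 z95 35.9
25.825
```

Both placed tomatoes are in order, and C and D haven't moved. Next I'll pick C.

>>> {"fn": "move_arm", "kwargs": {
  "plan": [
    [0.9,0,0,-0.04,0,0,0],
    [0.9,0,0,-0.04,0,0,0],
    [0.9,0,0,-0.03,0,0,0],
    [0.9,0,0,-0.015,0,0,0],
    [0.9,0,0,-0.0075,0,0,0],
    [0.9,0,0,0,0,0,0],
    [0.9,0,0,0,0,0,0],
    [-1,0,0,0,0,0,0],
    [-1,0,0,0,0,0,0],
    [-1,0,0,0,0,0,0],
    [-1,0,0,0,0,0,0],
    [-1,0,0,0,0,0,0]
  ]
}}

```text
time_s: 27.32
tcp_pos: [0.499, -0.1872, 0.0094]
eef_rot: [-180.0, -0.0, -93.4]
contact_force: [0.7, -0.1, 1.0]
gripper_width: 0.0472
gripper_force: 20.0
```

>>> {"fn": "move_arm", "kwargs": {
  "plan": [
    [-1,0,0,0.01,0,0,0],
    [-1,0,0,0.04,0,0,0],
    [-1,0,0,0.05,0,0,0],
    [-1,0,0,0.05,0,0,0],
    [-1,0.0194,0.0339,0,0,0,0],
    [-1,0.0194,0.0339,0,0,0,0],
    [-1,0.0194,0.0339,0,0,0,0],
    [-1,0.0194,0.0339,0,0,0,0],
    [-1,0.0194,0.0339,0,0,0,0],
    [-1,0.0194,0.0339,0,0,0,0],
    [-1,0.0194,0.0339,0,0,0,0],
    [-1,0.0194,0.0339,0,0,0,0],
    [-1,0,0,0,0,0,0],
    [-1,0,0,0,0,0,0],
    [-1,0,0,0,0,0,0]
  ]
}}

```text
time_s: 29.2
tcp_pos: [0.6537, 0.0832, 0.1597]
eef_rot: [180.0, 0.0, -93.5]
contact_force: [-0.9, 0.8, -0.6]
gripper_width: 0.0466
gripper_force: 20.0
```

Run:
```python
from h import *
held()
```

```text
held n 42 tcp [0.6537 0.0832 0.1597] red y range rel [-0.0225  0.0065] mean [ 0.0004 -0.0165  0.0133] ztop 0.1813
```

>>> {"fn": "move_arm", "kwargs": {
  "plan": [
    [-1,0.0006,0.0007,-0.02,0,0,0],
    [-1,0,0,-0.02,0,0,0],
    [-1,0,0,-0.01,0,0,0],
    [-1,0,0,-0.005,0,0,0],
    [-1,0,0,-0.002,0,0,0],
    [-1,0,0,-0.001,0,0,0],
    [-1,0,0,0,0,0,0],
    [-1,0,0,0,0,0,0]
  ]
}}

```text
time_s: 30.25
tcp_pos: [0.6549, 0.0848, 0.1017]
eef_rot: [-180.0, 0.0, -93.4]
contact_force: [-0.7, -0.1, 0.2]
gripper_width: 0.047
gripper_force: 20.0
```

>>> {"fn": "move_arm", "kwargs": {
  "plan": [
    [0.3,0,0,0,0,0,0],
    [0.6,0,0,0,0,0,0],
    [0.9,0,0,0,0,0,0],
    [0.9,0,0,0,0,0,0],
    [0.9,0,0,0.02,0,0,0],
    [0.9,0,0,0.04,0,0,0],
    [0.9,0,0,0.03,0,0,0],
    [0.9,-0.0219,-0.0347,0,0,0,0],
    [0.9,-0.0219,-0.0347,0,0,0,0],
    [0.9,-0.0219,-0.0347,0,0,0,0],
    [0.9,-0.0219,-0.0347,0,0,0,0],
    [0.9,-0.0219,-0.0347,0,0,0,0],
    [0.9,-0.0219,-0.0347,0,0,0,0],
    [0.9,-0.0219,-0.0347,0,0,0,0],
    [0.9,-0.0219,-0.0347,0,0,0,0],
    [0.9,-0.0219,-0.0347,-0.01,0,0,0],
    [0.9,-0.0219,-0.0347,-0.02,0,0,0],
    [0.9,-0.0219,-0.0347,-0.02,0,0,0],
    [0.9,0,0,0,0,0,0],
    [0.9,0,0,0,0,0,0]
  ]
}}

```text
time_s: 32.75
tcp_pos: [0.4141, -0.2972, 0.1416]
eef_rot: [-180.0, -0.0, -93.5]
contact_force: [0.6, -0.1, -0.3]
gripper_width: 0.0832
gripper_force: 0.0
```

Run:
```python
from h import *
measure()
```

```text
top px(244,160) c=(657.3,142.6) size 44x155 shortdir -4.0 ztop 126.6 n3487 hsv [ 12. 138. 133.]
top px(272,223) c=(506.6,18.3) size 51x80 shortdir 11.3 ztop 52.8 n752 hsv [ 14.   80.5 163. ]
top px(402,264) c=(415.7,-293.4) size 32x32 shortdir -49.9 ztop 37.9 n153 hsv [  3. 157. 130.]
top px(457,296) c=(339.8,-438.1) size 20x43 shortdir 0.5 ztop 21.0 n125 hsv [ 12. 139. 147.]
  red top px [199. 155.] c=(657.8,198.4) r21.2 z95 126.6
  red top px [223. 157.] c=(654.6,142.6) r21.6 z95 126.4
  red top px [246. 157.] c=(651.4,85.7) r22.4 z95 127.3
scene px(455,174) c=(662.3,458.2) size 5x12 shortdir 72.2 ztop 82.7 n68 hsv [30. 17. 74.]
scene px(287,201) c=(507.9,17.8) size 54x80 shortdir 12.2 ztop 53.3 n728 hsv [ 15. 103. 104.]
scene px(313,236) c=(660.7,140.9) size 48x160 shortdir -4.3 ztop 125.0 n5075 hsv [ 16. 132.  84.]
scene px(165,225) c=(413.3,-297.3) size 35x35 shortdir 83.4 ztop 38.5 n236 hsv [  3. 204.  98.]
scene px(108,226) c=(341.0,-431.0) size 22x58 shortdir -0.8 ztop 23.4 n161 hsv [ 13. 166. 104.]
scene px(123,253) c=(447.3,-421.0) size 55x79 shortdir -1.7 ztop 54.0 n816 hsv [15. 85. 92.]
scene px(167,261) c=(523.8,-331.4) size 64x67 shortdir -84.3 ztop 38.9 n339 hsv [ 27.  16. 116.]
  red scene px [382. 201.] c=(664.8,196.7) r21.0 z95 127.3
  red scene px [363. 208.] c=(659.9,147.3) r28.5 z95 126.8
  red scene px [343. 216.] c=(653.1,90.7) r28.4 z95 127.5
  red scene px [167. 228.] c=(418.9,-296.6) r19.5 z95 36.1
32.85
```

>>> {"fn": "move_arm", "kwargs": {
  "plan": [
    [0.9,0,0.0005,-0.04,0,0,0],
    [0.9,0,0,-0.04,0,0,0],
    [0.9,0,0,-0.03,0,0,0],
    [0.9,0,0,-0.015,0,0,0],
    [0.9,0,0,-0.006,0,0,0],
    [0.9,0,0,0,0,0,0],
    [0.9,0,0,0,0,0,0],
    [-1,0,0,0,0,0,0],
    [-1,0,0,0,0,0,0],
    [-1,0,0,0,0,0,0],
    [-1,0,0,0,0,0,0],
    [-1,0,0,0,0,0,0]
  ]
}}

```text
time_s: 34.35
tcp_pos: [0.4138, -0.2965, 0.0104]
eef_rot: [180.0, -0.0, -93.4]
contact_force: [-0.2, 0.2, 1.8]
gripper_width: 0.0472
gripper_force: 20.0
```

>>> {"fn": "move_arm", "kwargs": {
  "plan": [
    [-1,0,0,0.01,0,0,0],
    [-1,0,0,0.04,0,0,0],
    [-1,0,0,0.05,0,0,0],
    [-1,0,0,0.05,0,0,0],
    [-1,0.0237,0.0323,0,0,0,0],
    [-1,0.0237,0.0323,0,0,0,0],
    [-1,0.0237,0.0323,0,0,0,0],
    [-1,0.0237,0.0323,0,0,0,0],
    [-1,0.0237,0.0323,0,0,0,0],
    [-1,0.0237,0.0323,0,0,0,0],
    [-1,0.0237,0.0323,0,0,0,0],
    [-1,0.0237,0.0323,0,0,0,0],
    [-1,0.0237,0.0323,0,0,0,0],
    [-1,0.0237,0.0323,0,0,0,0],
    [-1,0,0,0,0,0,0],
    [-1,0,0,0,0,0,0],
    [-1,0,0,0,0,0,0]
  ]
}}

```text
time_s: 36.48
tcp_pos: [0.6503, 0.0258, 0.1607]
eef_rot: [180.0, 0.0, -93.5]
contact_force: [0.4, -0.3, 0.2]
gripper_width: 0.047
gripper_force: 20.0
```

Run:
```python
from h import *
held()
```

```text
held n 20 tcp [0.6503 0.0258 0.1607] red y range rel [-0.0232  0.0043] mean [-0.004  -0.0125  0.0136] ztop 0.1857
```

>>> {"fn": "move_arm", "kwargs": {
  "plan": [
    [-1,0.0005,0,-0.02,0,0,0],
    [-1,0,0,-0.02,0,0,0],
    [-1,0,0,-0.01,0,0,0],
    [-1,0,0,-0.005,0,0,0],
    [-1,0,0,-0.002,0,0,0],
    [-1,0,0,-0.001,0,0,0],
    [-1,0,0,0,0,0,0],
    [-1,0,0,0,0,0,0]
  ]
}}

```text
time_s: 37.52
tcp_pos: [0.6515, 0.0266, 0.1027]
eef_rot: [-180.0, 0.0, -93.4]
contact_force: [-0.2, -0.4, -2.1]
gripper_width: 0.0471
gripper_force: 20.0
```

>>> {"fn": "move_arm", "kwargs": {
  "plan": [
    [0.3,0,0,0,0,0,0],
    [0.6,0,0,0,0,0,0],
    [0.9,0,0,0,0,0,0],
    [0.9,0,0,0,0,0,0],
    [0.9,0,0,0.02,0,0,0],
    [0.9,0,0,0.04,0,0,0],
    [0.9,0,0,0.03,0,0,0],
    [0.9,-0.0288,-0.0017,0,0,0,3.04],
    [0.9,-0.0288,-0.0017,0,0,0,3.04],
    [0.9,-0.0288,-0.0017,0,0,0,3.04],
    [0.9,-0.0288,-0.0017,0,0,0,3.04],
    [0.9,-0.0288,-0.0017,0,0,0,3.04],
    [0.9,0,0,-0.03,0,0,0],
    [0.9,0,0,-0.02,0,0,0],
    [0.9,0,0,0,0,0,0],
    [0.9,0,0,0,0,0,0]
  ]
}}

```text
time_s: 39.52
tcp_pos: [0.508, 0.0181, 0.1432]
eef_rot: [-179.9, -0.0, -78.2]
contact_force: [-0.2, 0.4, -0.3]
gripper_width: 0.0836
gripper_force: 0.0
```

Run:
```python
from h import *
measure()
c=vision.capture("scene");save(c,"s3")
```

```text
top px(192,145) c=(670.4,204.8) size 18x33 shortdir 30.7 ztop 127.4 n138 hsv [ 10.  140.  172.5]
top px(338,170) c=(640.6,-141.1) size 42x195 shortdir -3.0 ztop 72.9 n1584 hsv [ 16. 102. 205.]
top px(415,219) c=(523.9,-330.6) size 66x67 shortdir 54.3 ztop 37.9 n295 hsv [ 21.  14. 149.]
top px(272,224) c=(503.7,17.3) size 26x44 shortdir 9.5 ztop 52.8 n176 hsv [ 13.    8.  222.5]
top px(450,251) c=(447.3,-421.2) size 53x79 shortdir -2.7 ztop 52.7 n807 hsv [ 14. 101.  98.]
top px(453,296) c=(339.9,-430.2) size 20x59 shortdir 0.2 ztop 21.1 n195 hsv [ 12. 138. 102.]
scene px(287,201) c=(523.1,19.8) size 81x82 shortdir -79.7 ztop 53.5 n736 hsv [ 15. 101. 104.]
scene px(313,236) c=(658.1,112.6) size 46x217 shortdir -3.5 ztop 126.2 n5082 hsv [ 16. 131.  83.]
scene px(108,226) c=(341.1,-431.0) size 23x58 shortdir -1.4 ztop 22.7 n159 hsv [ 13. 166.  66.]
scene px(123,253) c=(447.6,-420.9) size 55x78 shortdir -1.3 ztop 54.3 n810 hsv [15. 90. 66.]
scene px(167,261) c=(524.0,-331.6) size 66x66 shortdir 31.4 ztop 39.1 n338 hsv [26. 17. 87.]
  red scene px [382. 201.] c=(664.5,196.9) r21.0 z95 127.2
  red scene px [363. 208.] c=(661.7,147.3) r26.5 z95 127.5
  red scene px [343. 217.] c=(655.7,92.9) r29.4 z95 127.9
  red scene px [321. 225.] c=(648.5,31.5) r29.4 z95 127.3
39.625
```

View pics/s3.png

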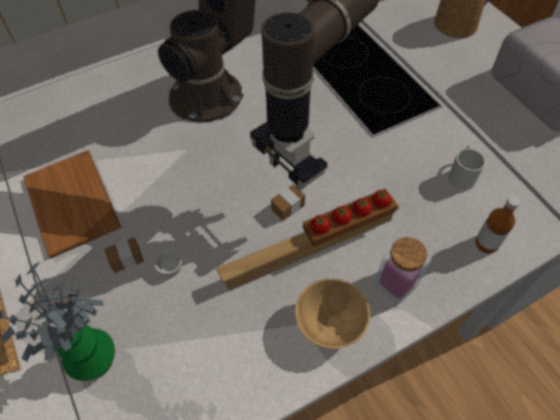

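All four tomatoes sit in the hollows, from (321,224) to (382,200). The gripper is over carton 0 at (287,201).

>>> {"fn": "move_arm", "kwargs": {
  "plan": [
    [0.9,0,0,-0.04,0,0,0],
    [0.9,0,0,-0.04,0,0,0],
    [0.9,0,0,-0.03,0,0,0],
    [0.9,0,0,-0.015,0,0,0],
    [0.9,0,0,-0.008,0,0,0],
    [0.9,0,0,0,0,0,0],
    [0.9,0,0,0,0,0,0],
    [-1,0,0,0,0,0,0],
    [-1,0,0,0,0,0,0],
    [-1,0,0,0,0,0,0],
    [-1,0,0,0,0,0,0],
    [-1,0,0,0,0,0,0]
  ]
}}

```text
time_s: 41.18
tcp_pos: [0.5075, 0.0181, 0.0094]
eef_rot: [-180.0, -0.0, -78.2]
contact_force: [-0.5, 0.3, 1.1]
gripper_width: 0.05
gripper_force: 20.0
```

>>> {"fn": "move_arm", "kwargs": {
  "plan": [
    [-1,0,0,0.01,0,0,0],
    [-1,0,0,0.04,0,0,0],
    [-1,0,0,0.05,0,0,0],
    [-1,0,0,0.05,0,0,0],
    [-1,0.023,-0.0142,0,0,0,-2.53],
    [-1,0.023,-0.0142,0,0,0,-2.53],
    [-1,0.023,-0.0142,0,0,0,-2.53],
    [-1,0.023,-0.0142,0,0,0,-2.53],
    [-1,0.023,-0.0142,0,0,0,-2.53],
    [-1,0.023,-0.0142,0,0,0,-2.53],
    [-1,0,0,0,0,0,0],
    [-1,0,0,0,0,0,0],
    [-1,0,0,0,0,0,0]
  ]
}}

```text
time_s: 42.8
tcp_pos: [0.6448, -0.0668, 0.1597]
eef_rot: [-180.0, 0.0, -93.4]
contact_force: [-0.0, 0.1, -0.9]
gripper_width: 0.0498
gripper_force: 20.0
```

Run:
```python
from h import *
c=vision.capture("scene");save(c,"s4");p=telemetry.get_state()["tcp_pos"]
X=cloud(c);img=c["img"].astype(int)
m=(abs(X[...,1]-p[1])<.07)&(abs(X[...,0]-p[0])<.04)&(X[...,2]>.135)&(X[...,2]<.21)
P=X[m]
for lo in np.arange(-.05,.05,.01):
    s=P[(P[:,1]-p[1]>lo)&(P[:,1]-p[1]<lo+.01)]
    if len(s)>5: print(round(lo,2),len(s),np.percentile(s[:,2],[2,50,98]).round(3),np.percentile(s[:,0],[2,98]).round(3))
```

```text
-0.05 55 [0.154 0.178 0.202] [0.635 0.667]
-0.04 156 [0.153 0.195 0.203] [0.619 0.668]
-0.03 52 [0.152 0.199 0.203] [0.619 0.669]
-0.02 27 [0.153 0.2   0.204] [0.607 0.669]
```

View pics/s4.png

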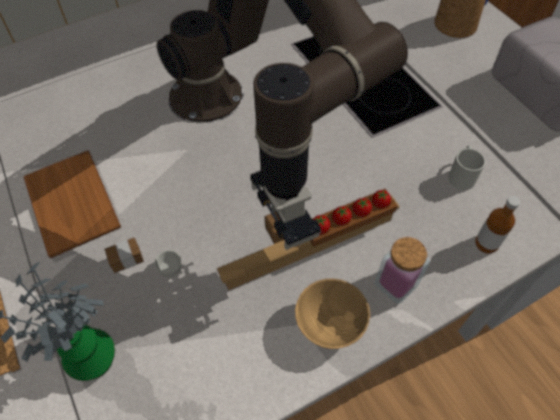

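Carton 0 is held level at about (285,225), just to the right of the rack. I'll lower it.

>>> {"fn": "move_arm", "kwargs": {
  "plan": [
    [-1,0,0,-0.03,0,0,0],
    [-1,0,0,-0.025,0,0,0],
    [-1,0,0,-0.012,0,0,0],
    [-1,0,0,-0.007,0,0,0],
    [-1,0,0,-0.003,0,0,0],
    [-1,0,0,-0.002,0,0,0],
    [-1,0,0,-0.001,0,0,0],
    [-1,0,0,0,0,0,0],
    [-1,0,0,0,0,0,0]
  ]
}}

```text
time_s: 43.98
tcp_pos: [0.6455, -0.0672, 0.0796]
eef_rot: [-180.0, 0.0, -93.4]
contact_force: [-0.6, -0.3, -1.7]
gripper_width: 0.0501
gripper_force: 20.0
```

>>> {"fn": "move_arm", "kwargs": {
  "plan": [
    [-1,0,0,-0.0005,0,0,0],
    [0.3,0,0,0,0,0,0],
    [0.6,0,0,0,0,0,0],
    [0.9,0,0,0,0,0,0],
    [0.9,0,0,0,0,0,0],
    [0.9,0,0,0.02,0,0,0],
    [0.9,0,0,0.04,0,0,0],
    [0.9,0,0,0.03,0,0,0],
    [0.9,-0.0198,-0.0354,0,0,0,0.1],
    [0.9,-0.0198,-0.0354,0,0,0,0.1],
    [0.9,-0.0198,-0.0354,0,0,0,0.1],
    [0.9,-0.0198,-0.0354,0,0,0,0.1],
    [0.9,-0.0198,-0.0354,0,0,0,0.1],
    [0.9,-0.0198,-0.0354,0,0,0,0.1],
    [0.9,-0.0198,-0.0354,0,0,0,0.1],
    [0.9,-0.0198,-0.0354,0,0,0,0.1],
    [0.9,-0.0198,-0.0354,0,0,0,0.1],
    [0.9,-0.0198,-0.0354,0,0,0,0.1],
    [0.9,0,0,-0.03,0,0,0],
    [0.9,0,0,0,0,0,0]
  ]
}}

```text
time_s: 46.48
tcp_pos: [0.4456, -0.4207, 0.1368]
eef_rot: [179.8, 0.1, -92.5]
contact_force: [0.2, -0.2, 0.6]
gripper_width: 0.0834
gripper_force: 0.0
```

Run:
```python
from h import *
print(telemetry.get_state()["tcp_pos"])
measure()
```

```text
[ 0.4455839  -0.42067291  0.13676232]
top px(274,162) c=(650.1,56.2) size 52x327 shortdir -2.6 ztop 126.5 n5137 hsv [ 13. 115. 124.]
  red top px [199. 155.] c=(658.9,198.7) r21.6 z95 126.7
  red top px [222. 156.] c=(653.9,142.6) r21.9 z95 127.2
  red top px [247. 157.] c=(651.5,81.7) r22.3 z95 127.7
  red top px [270. 159.] c=(648.7,27.6) r22.5 z95 126.7
scene px(310,236) c=(652.9,56.7) size 54x329 shortdir -3.7 ztop 125.9 n5505 hsv [ 15. 134.  77.]
scene px(124,254) c=(466.3,-418.7) size 80x81 shortdir 4.4 ztop 142.7 n747 hsv [15. 87. 98.]
scene px(167,261) c=(524.0,-331.4) size 63x68 shortdir 69.4 ztop 39.4 n333 hsv [ 27.  17. 114.]
  red scene px [383. 200.] c=(665.0,196.2) r21.3 z95 127.4
  red scene px [364. 208.] c=(658.9,150.7) r28.4 z95 127.7
  red scene px [342. 217.] c=(654.0,87.1) r27.7 z95 127.8
  red scene px [322. 225.] c=(650.3,33.4) r28.4 z95 127.7
46.575
```

>>> {"fn": "move_arm", "kwargs": {
  "plan": [
    [0.9,0.001,0,-0.04,0,0,0],
    [0.9,0,0,-0.04,0,0,0],
    [0.9,0,0,-0.025,0,0,0],
    [0.9,0,0,-0.014,0,0,0],
    [0.9,0,0,-0.008,0,0,0],
    [0.9,0,0,0,0,0,0],
    [0.9,0,0,0,0,0,0],
    [-1,0,0,0,0,0,0],
    [-1,0,0,0,0,0,0],
    [-1,0,0,0,0,0,0],
    [-1,0,0,0,0,0,0],
    [-1,0,0,0,0,0,0]
  ]
}}

```text
time_s: 48.08
tcp_pos: [0.4484, -0.4212, 0.0119]
eef_rot: [180.0, -0.0, -92.4]
contact_force: [-0.7, 1.0, 1.3]
gripper_width: 0.0499
gripper_force: 19.9
```

>>> {"fn": "move_arm", "kwargs": {
  "plan": [
    [-1,0,0,0.01,0,0,0],
    [-1,0,0,0.04,0,0,0],
    [-1,0,0,0.05,0,0,0],
    [-1,0,0,0.05,0,0,0],
    [-1,0.0238,0.0312,0,0,0,-0.13],
    [-1,0.0238,0.0312,0,0,0,-0.13],
    [-1,0.0238,0.0312,0,0,0,-0.13],
    [-1,0.0238,0.0312,0,0,0,-0.13],
    [-1,0.0238,0.0312,0,0,0,-0.13],
    [-1,0.0238,0.0312,0,0,0,-0.13],
    [-1,0.0238,0.0312,0,0,0,-0.13],
    [-1,0.0238,0.0312,0,0,0,-0.13],
    [-1,0,0,0,0,0,0],
    [-1,0,0,0,0,0,0],
    [-1,0,0,0,0,0,0]
  ]
}}

```text
time_s: 49.95
tcp_pos: [0.6382, -0.1723, 0.1621]
eef_rot: [180.0, -0.0, -93.5]
contact_force: [0.3, -0.3, 0.0]
gripper_width: 0.0503
gripper_force: 19.9
```

Run:
```python
from h import *
c=vision.capture("scene");save(c,"s5");p=telemetry.get_state()["tcp_pos"]
X=cloud(c)
m=(abs(X[...,1]-p[1])<.07)&(abs(X[...,0]-p[0])<.04)&(X[...,2]>.135)&(X[...,2]<.21)
P=X[m];print(np.percentile(P[:,1]-p[1],[1,99]))
for lo in np.arange(-.05,.05,.01):
    s=P[(P[:,1]-p[1]>lo)&(P[:,1]-p[1]<lo+.01)]
    if len(s)>5: print(round(lo,2),len(s),np.percentile(s[:,2],[2,50,98]).round(3),np.percentile(s[:,0],[2,98]).round(3))
```

```text
[-0.04232557 -0.01737618]
-0.05 50 [0.152 0.182 0.201] [0.622 0.659]
-0.04 110 [0.154 0.198 0.203] [0.612 0.66 ]
-0.03 19 [0.153 0.198 0.203] [0.612 0.66 ]
-0.02 7 [0.197 0.2   0.201] [0.616 0.632]
```

View pics/s5.png

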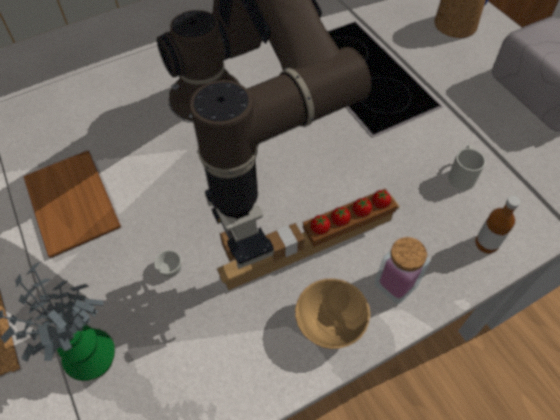

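Carton 1 is held level at about (240,245), past carton 0 at (290,240). I'll lower it; touchdown should come at TCP z ≈ 0.082.

>>> {"fn": "move_arm", "kwargs": {
  "plan": [
    [-1,0.0008,0.0005,-0.03,0,0,0],
    [-1,0,0,-0.025,0,0,0],
    [-1,0,0,-0.012,0,0,0],
    [-1,0,0,-0.007,0,0,0],
    [-1,0,0,-0.003,0,0,0],
    [-1,0,0,-0.002,0,0,0],
    [-1,0,0,-0.001,0,0,0],
    [-1,0,0,0,0,0,0],
    [-1,0,0,0,0,0,0]
  ]
}}

```text
time_s: 51.12
tcp_pos: [0.6397, -0.1711, 0.0821]
eef_rot: [-180.0, -0.0, -93.4]
contact_force: [-0.0, 0.6, -0.1]
gripper_width: 0.0501
gripper_force: 19.9
```

>>> {"fn": "move_arm", "kwargs": {
  "plan": [
    [-1,0,0,-0.0005,0,0,0],
    [0.3,0,0,0,0,0,0],
    [0.6,0,0,0,0,0,0],
    [0.9,0,0,0,0,0,0],
    [0.9,0,0,0,0,0,0],
    [0.9,0,0,0.02,0,0,0],
    [0.9,0,0,0.04,0,0,0],
    [0.9,0,0,0.04,0,0,0],
    [0.9,0,0,0.04,0,0,0],
    [0.9,-0.03,-0.04,0,0,0,0],
    [0.9,-0.03,-0.04,0,0,0,0],
    [0.9,-0.03,-0.04,0,0,0,0],
    [0.9,-0.03,-0.04,0,0,0,0],
    [0.9,-0.03,-0.04,0,0,0,0],
    [0.9,-0.03,-0.04,0,0,0,0],
    [0.9,0,0,0,0,0,0],
    [0.9,0,0,0,0,0,0],
    [0.9,0,0,0,0,0,0]
  ]
}}

```text
time_s: 53.38
tcp_pos: [0.4601, -0.4104, 0.2214]
eef_rot: [-180.0, 0.0, -93.4]
contact_force: [0.2, -1.0, 0.4]
gripper_width: 0.0833
gripper_force: 0.0
```

Run:
```python
from h import *
measure()
c=vision.capture("top");save(c,"t6")
X=cloud(c);m=(X[...,2]>.112)&(X[...,2]<.135)&(X[...,1]<-.02)&(X[...,1]>-.3)&(X[...,0]>.58)
k,L,st,_=cv2.connectedComponentsWithStats(m.astype(np.uint8))
for i in range(1,k):
    if st[i,4]>60: print("carton",cv2.minAreaRect((X[L==i][:,:2]*1000).astype(np.float32)),X[L==i][:,2].mean())
```

```text
top px(279,162) c=(647.3,4.4) size 53x430 shortdir -2.6 ztop 126.4 n5460 hsv [ 13. 114. 127.]
  red top px [199. 155.] c=(657.7,197.8) r20.9 z95 127.0
  red top px [222. 156.] c=(654.7,142.1) r22.1 z95 126.4
  red top px [247. 157.] c=(651.8,82.4) r22.1 z95 127.4
  red top px [270. 159.] c=(648.4,27.4) r22.5 z95 127.0
scene px(305,237) c=(650.3,4.6) size 54x434 shortdir -3.5 ztop 125.7 n5919 hsv [ 15. 134.  76.]
scene px(167,261) c=(523.6,-331.4) size 64x67 shortdir 62.0 ztop 39.1 n343 hsv [ 27.  16. 112.]
  red scene px [383. 200.] c=(665.1,196.9) r20.5 z95 127.8
  red scene px [364. 208.] c=(658.6,149.8) r27.3 z95 127.9
  red scene px [343. 217.] c=(656.8,89.3) r26.9 z95 127.3
  red scene px [322. 225.] c=(652.7,34.5) r28.5 z95 127.5
53.475
carton ((644.79052734375, -67.1737289428711), (80.42237854003906, 51.271644592285156), 86.98698425292969) 0.12000082484087787
carton ((639.430419921875, -171.9116668701172), (80.3475570678711, 51.74028778076172), 85.93934631347656) 0.12018930202311423
```

View pics/t6.png

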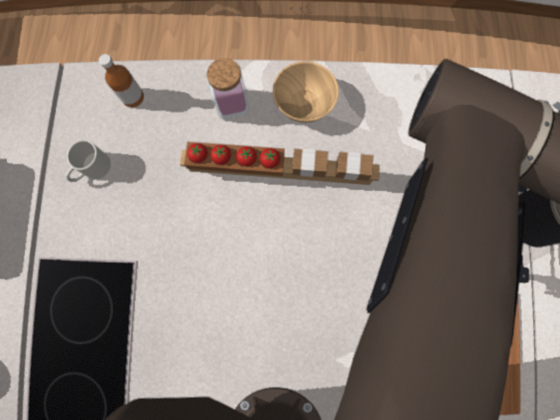

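Everything is in place: tomatoes from (197,153) to (270,158), cartons at (310,163) and (355,166), and the ramekin hasn't moved.

```bash
python3 -c "
from plant import workorder
print(workorder.close_job())"
```

```text
the job is handed in; nothing more can be done
None
```

The job is handed in: the rack stands level on the ledge with all four tomatoes in its hollows, both tea cartons lie lengthways beside it clear of the ledge's ends, and the ramekin was left where it was. The arm's work took about 53 s of the 210 s allowed.

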